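# Three clicks on the indexing box

### The job

Lift the loose cover plate off the two pins of the indexing box and lay it down flat, handle up, on the bench beside the box. Then take the lever inside by its knob and push it round, anticlockwise seen from above, by three clicks of its ratchet as felt in your hand; stop as soon as the third click has dropped, less than half way to the fourth, which must not fall. Finish still holding the lever there by its knob, and leave the two cups and the kiln stilt near by where they stand.

Things in the scene. Friction and masses are not known exactly. Their poses are not given: they have to be found in the camera images.
- cover_grip (a point): Centre of the 12 x 80 x 12 mm black grip bar (long along y) of the loose cover, an aluminium plate 170 (x) x 180 (y) x 5 mm, 0.3 to 0.6 kg. The point is 34 mm above the plate's underside, over its middle; 23 mm of air under the bar between two posts 60 mm apart. Starts on the box's rim, axes as the box's; two holes sit loosely over the box's pins.
- box: Indexing box: open grey steel tray fixed to the bench; origin mid-underside at bench height, z up. Outside 170 (x) x 180 (y) mm, rim 50 mm high, walls and floor 5 mm; foot flanges reach 15 mm out on both y sides. Two 8 mm pins stand 12 mm above the rim at (-72,+77) and (+72,-77) mm. The bench left of it is clear for the cover: put its middle at world x 0.53, y 0.22 m more than the box's.
- lever: Ratchet lever in the box. Origin on its upright axis, at (+40, 0) mm in the box frame, 8 mm above the bench; x axis runs along the arm to the knob, z up. Starts pointing about 151 degrees anticlockwise from the box's x axis and turns anticlockwise only (a spring pawl blocks the way back over a tooth). Arm top 20 mm above the bench, walls' rim 50 mm.
- knob (a point): Middle of the upright round black knob at the lever's end, 70 mm from its axis. 16 mm thick, stands from 20 to 47 mm above the bench (this point 33.5 mm); fixed to the arm. At least 35 mm from all walls throughout the three clicks.
- wheel (a point): Centre of the toothed wheel (radius 36 mm) turning with the lever, on its axis, axes as the lever's. A click every 20 degrees (24 mm at the knob): free play (1 N at the knob), then over some 8 degrees the pawl climbs, the push grows by 5 to 9 N and falls off as the pawl drops. A firm grip that does not turn adds 2 to 5 N of drag. First click 3 to 16 degrees from the start. Stays where left.
- pawl (a point): Top of the brass block carrying the pawl, 55 mm from the lever's axis, 20 mm above the bench. Clamped within 6 degrees of the box's +y direction as seen from the axis, differently each time; stays put. Its y points away from the axis. Click n falls when the angle at the axis, clockwise from the lever's x to this point, is about 50.5 + 20 n degrees.
- cup_grey_mid (a point): Middle of a pale unglazed cup, 68 mm wide, 48 mm high, standing loose to the right of the box. Not to be moved.
- cup_clay_mid (a point): Middle of a reddish clay cup, 65 mm wide, 50 mm high, standing loose behind the clear stretch, to the left of the box. Not to be moved.
- stilt_mid (a point): Middle of a small three-armed kiln stilt, 55 x 48 x 13 mm, lying loose to the right of the box. Not to be moved.

How it is judged (in metres and radians):
On the way, in this order (a step that is already met when the one before it is completed fails the run):
1. the cover is lifted off the pins (height (world z) of cover_grip above 0.105 m), for 0.1 s.
2. the cover lies flat on the bench beside the box, let go (height (world z) of cover_grip below 0.042 m and angle between cover_grip's own z axis and vertical below 0.08 rad and horizontal distance between cover_grip and box above 0.16 m and contact force between the fingers and anything else below 0.3 N), for 0.2 s.
3. first click (x of pawl in the frame of lever below 0.0178 m), for 0.05 s.
4. second click (x of pawl in the frame of lever below -0.001 m), for 0.05 s.
5. third click (x of pawl in the frame of lever below -0.0198 m), for 0.05 s.
At the end, for the whole second after the job is handed in: The lever stands past its third click and less than about half a tooth (10 degrees) beyond it, still, with the fingers at its knob touching it with more than 1 N; the cover lies flat (within about 5 degrees), handle up, on the bench, its grip more than 160 mm from the middle of the box (x of pawl in the frame of lever between -0.0286 and -0.0198 m and contact force between the fingers and lever above 1 N and angular speed of lever below 0.1 rad/s and distance between the grasp point and knob below 0.045 m and height (world z) of cover_grip below 0.042 m and angle between cover_grip's own z axis and vertical below 0.08 rad and horizontal distance between cover_grip and box above 0.16 m); the arm keeps its last pose, push and grip.
It fails at once if a fourth click falls (x of pawl in the frame of lever below -0.0357 m).
It fails at once if a cup or the stilt is moved more than 3 cm (distance of any of cup_grey_mid, cup_clay_mid, stilt_mid from where it was at the start of the episode above 0.03 m).
It also fails if it takes over 72 s, if anything falls off the work surface, if the arm or the gripper's body presses on something with over 40 N, if the wrist force passes 120 N, or if a joint passes its speed limit or range.

### The arm

A 7-joint arm with a two-finger parallel gripper is mounted at the origin on a cart in front of the work surface, level with it; the furniture and walls round the work are solid. World frame = base frame: x ahead of the robot, y to its left, z up, the work surface at z = 0. Lengths are in mm, angles in rad, forces in N, time in s.
With the tool pointing down it reaches from about 400 to 875 mm from the base axis. Payload 6.5 kg.
Tool frame: the origin (TCP) lies between the finger pads; the fingertips stand 14 mm ahead of it and the grasp point (between the pads) lies 5 mm behind it; z points along the fingers, y is the line along which they close (so a half turn about z gives the same grasp; the last joint's range is limited). The gripper opens to 88 mm and grips with 3 to 60 N. Pads are 18 mm wide; open, the fingers measure 123 mm over their backs; the gripper's body (75 mm by 187 mm) begins 45 mm behind the grasp point.
Start: joints at [1.264, 0.536, -0.004, 1.538, 0.003, 1.067, -0.071], TCP at [155.008, -631.239, 224.116] pointing down, gripper open.
Joint ranges: [-2.7, 2.7], [-0.37, 2.16], [-1.27, 1.26], [0.24, 2.4], [-1.31, 4.45], [0.19, 1.91], [-2.76, 2.76]. Speed limits (rad/s): [2.39, 2.39, 3.14, 3.14, 3.14, 3.14, 3.14].

### API

Orientations are given as a rotation vector (axis times angle).
In Python, from plant import ctrl gives the robot as it stands.
- The arm moves only by the tool apply_moves, never from a script. Its argument "rows" is a list of rows, each an object with "xyz": the shift along the tool's x, y, z in m, a list of three; "delta_rot": the turn, a rotation vector about the tool's x, y, z in rad, a list of three; "claw": the opening, from 0 (shut) to 1 (fully open). In form: [{"xyz": [tx, ty, tz], "delta_rot": [rx, ry, rz], "claw": claw}, ...]. A call has 1 to 5 rows; each row is the pose to reach, as a shift and turn from the pose commanded when the call began, along the tool's axes at that moment; what a row does not reach only later rows make up. A row lasts 1/8 s, in which the tool goes at most 62.5 mm and 10.7 degrees, less where a joint would pass 70% of its speed; a pose out of reach is approached as far as the arm can. A call with a gripper value outside its range is refused whole. The fingers move at their own pace and stop on an object; "force" is the grip in N (left out, the last holds). Time passes only in rows, so rows that repeat a pose let the fingers close. It gives the time, the measured TCP pose, the force, the opening and the grip force at its end, in the units of the state.
- ctrl.observe(): the state, without advancing time (a new reading comes with each control period).
- ctrl.grab_frame(name): name is "side" or "top" or "wrist"; returns a dict with "img" (480x640x3 uint8, blue, green, red), "depth" (480x640 float32, mm along the optical axis (not along the pixel's ray), 0 where there is no reading), "vertical_fov" (degrees; the focal length in pixels is half the picture's height over the tangent of half this angle, whatever the lens; pixels are square), "cx", "cy" (the principal point, pixels), "xyz" and "attitude" of the camera in the world; the wrist camera has in their place "T_tool_cam" (4x4, takes a point from camera to tool coordinates, whose origin is the TCP and whose axes are the flange's). Camera axes: x right, y up, looking along -z (the intrinsics and any distortion apply to the point x, -y, -z); pixel columns grow to the right and rows downward; lengths in mm; the calibration is good to about 2 mm. A picture is of the moment at which its call begins: read the wrist's pose just before it.
- ctrl.sign_off(): hands the job in; it is judged then, once.
The state is a dict: "time": time; "qpos": joint angles; "dq": joint speeds; "effort": joint torques, N m; "eef_pos": TCP position; "orientation": TCP orientation; "force": force on the tool from outside, world axes, zero at the start; "ft_torque": the same for the moment, N m; "gripper_width": opening from 0.0 (shut) to 1.0 (fully open); "grasp_force": force on a finger pad.
Only numpy, scipy, OpenCV 4.12 (cv2) and the standard library are available. Lean on these libraries where they do the work, as an engineer would, in place of code of your own. Each camera call takes 0.05 s, during which the arm holds its last target. There are 200 camera calls.

## Working session

There is one attempt and no reset: what is moved stays moved. The work goes in short steps, Python scripts to look and compute and a tool call to move; the robot and the scene stay as the last step left them, time stands still between calls to the robot, and variables do not carry over. Pictures are saved under pics/ and viewed, at most 10 in all, crops included, and the job is handed in when it is done.

Besides the shell and the picture viewer there is one more tool, called after "Emit:" as name([rows], argument=value, ...), one row to a line, values as JSON. apply_moves: Moves the arm, as the interface text tells. Its arguments: {"type":"object","properties":{"rows":{"type":"array","items":{"type":"object","properties":{"xyz":{"type":"array","items":{"type":"number"}},"delta_rot":{"type":"array","items":{"type":"number"}},"claw":{"type":"number"}}}},"force":{"type":"number"}},"required":["rows"]}

```bash
mkdir -p pics; ls; cat > h.py <<'E'
import numpy as np, cv2
from scipy.spatial.transform import Rotation as R
from plant import ctrl
def cam(f,s=None):
    if 'T_tool_cam' in f:
        T=np.eye(4);T[:3,:3]=R.from_rotvec(s['orientation']).as_matrix();T[:3,3]=s['eef_pos'];return T@np.array(f['T_tool_cam'])
    a=np.array(f['attitude'],float)
    T=np.eye(4);T[:3,:3]=a if a.shape==(3,3) else R.from_rotvec(a).as_matrix();T[:3,3]=f['xyz'];return T
def foc(f): return 240/np.tan(np.radians(f['vertical_fov'])/2)
def ray(f,T,u,v):
    k=foc(f);d=np.array([(u-f['cx'])/k,-(v-f['cy'])/k,-1.]);return T[:3,3],T[:3,:3]@d
def on_z(f,T,u,v,z):
    o,d=ray(f,T,u,v);return o+d*(z-o[2])/d[2]
def at_depth(f,T,u,v):
    o,d=ray(f,T,u,v);return o+d*f['depth'][int(v),int(u)]
E
python3 - <<'E'
from h import *
s=ctrl.observe();print(s)
for n in ("top","side"):
    f=ctrl.grab_frame(n);cv2.imwrite(f'pics/{n}0.png',f['img']);print({k:v for k,v in f.items() if k not in('img','depth')})
E
```

```text
pics
{'time': 0.0, 'qpos': array([ 1.26379783,  0.5371552 , -0.00445883,  1.53886116,  0.00261016,
        1.06726676, -0.07120824]), 'dq': array([ 3.10514670e-05, -7.48029867e-04,  2.01819652e-05,  1.08112409e-03,
       -3.84595434e-05, -6.12441443e-04,  7.73490443e-04]), 'effort': array([ 7.32405297e-04, -5.70979607e+01,  9.90763195e-01, -2.51598805e+01,
       -5.62873471e-02,  1.79715059e-02,  1.31093088e-04]), 'eef_pos': array([ 154.85296107, -630.63942736,  223.25066255]), 'orientation': array([-3.11719230e+00, -3.77267596e-01,  5.07675133e-04]), 'force': array([ 0.26715572, -0.03255894,  0.15677021]), 'ft_torque': array([-0.01601791,  0.08851761, -0.0307291 ]), 'grasp_force': 0.0, 'gripper_width': 0.9960575256190479}
{'vertical_fov': 43.239604732828255, 'cx': 319.4458251287274, 'cy': 244.7274859355887, 'xyz': array([ 421.24477397,   -7.72398469, 1495.29837952]), 'attitude': array([ 0.10328197, -0.11102844, -1.54765271])}
{'vertical_fov': 56.00014347968273, 'cx': 315.10334887015523, 'cy': 231.75278896874337, 'xyz': array([ 599.73850029, -838.68233508,  576.70920207]), 'attitude': array([ 1.04366428, -0.00774782,  0.02734484])}
```

View pics/top0.png

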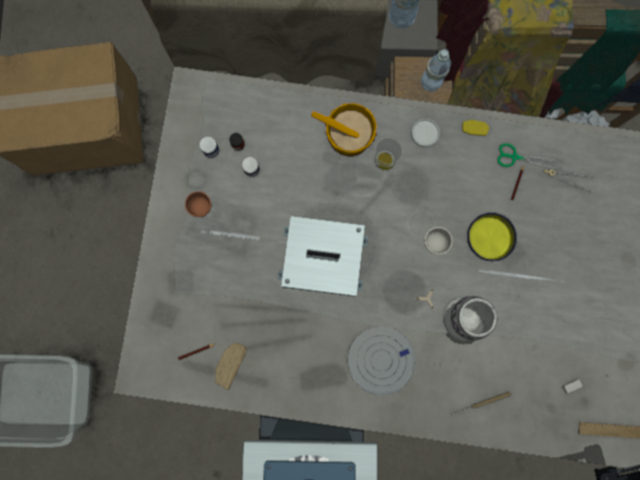

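View pics/side0.png

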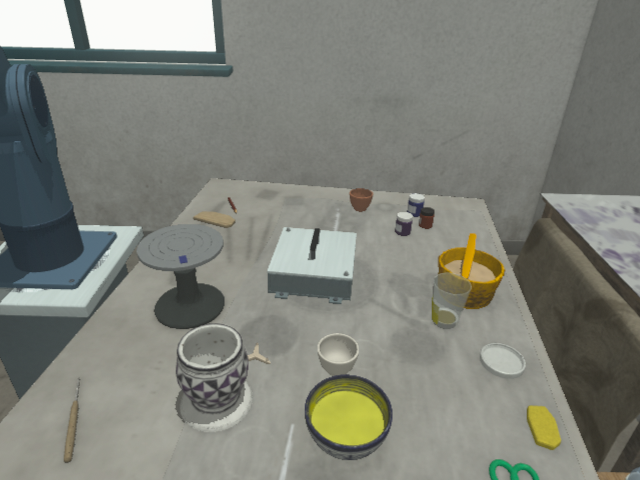

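Top view: the plate's centre and black bar are at about (323,256), with the pins at (358,230) and (288,281). The clay cup is at (198,205), the grey cup at (438,240) and the stilt at (427,298). Side view: the bar is at about (314,244), and a tall banding wheel stands to the right-front of the box.

```bash
python3 - <<'E'
from h import *
P={}
for n,(x0,y0,x1,y1) in {"top":(300,240,348,272),"side":(298,222,332,264)}.items():
    f=ctrl.grab_frame(n);T=cam(f);g=f['img'].max(2)
    m=np.zeros(g.shape,np.uint8);m[y0:y1,x0:x1]=(g[y0:y1,x0:x1]<60)
    k,l,st,c=cv2.connectedComponentsWithStats(m);i=1+st[1:,4].argmax()
    r=cv2.minAreaRect(np.argwhere(l==i)[:,::-1].astype(np.float32));print(n,c[i],st[i],r)
    P[n]=ray(f,T,*(c[i]))
    if n=="top":
        box=cv2.boxPoints(r);print('bar',[on_z(f,T,*p,88)[:2].round(1) for p in box])
        print('depth bar',at_depth(f,T,*c[i]),'plate',at_depth(f,T,323,280))
        m=((f['img'].min(2)>165)*255).astype(np.uint8);w=np.zeros_like(m);w[205:305,270:375]=m[205:305,270:375]
        w=cv2.morphologyEx(w,cv2.MORPH_CLOSE,np.ones((5,5)))
        cs,_=cv2.findContours(w,0,2);cc=max(cs,key=cv2.contourArea);r=cv2.minAreaRect(cc);q=np.array([on_z(f,T,*p,55)[:2] for p in cv2.boxPoints(r)])
        print('plate',q.round(1),q.mean(0),np.linalg.norm(np.diff(q,axis=0),axis=1))
        for a in range(3): e=q[a+1]-q[a];print(np.degrees(np.arctan2(e[1],e[0])))
        for nm,p,z in(("clay",(198,205),50),("grey",(438,240),48),("stilt",(427,298),10),("wheeltop",(380,360),150)):print(nm,on_z(f,T,*p,z).round(), at_depth(f,T,*p).round())
(o1,d1),(o2,d2)=P['top'],P['side']
t=np.linalg.lstsq(np.c_[d1,-d2],o2-o1,rcond=None)[0];a,b=o1+t[0]*d1,o2+t[1]*d2;print(a,b)
E
```

```text
top [322.94262295 254.27868852] [308 251  31   8 122] ((322.947998046875, 254.43377685546875), (30.501174926757812, 4.209797382354736), 6.842772960662842)
bar [array([590.9,  14.6]), array([600.8,  13.7]), array([593.7, -57.4]), array([583.8, -56.4])]
depth bar [592.41879491 -21.35639565  90.2296029 ] plate [535.3070634  -23.06430074  51.30405034]
plate [[ 520.4   75.8]
 [ 688.2   59.7]
 [ 669.2 -120.5]
 [ 501.9 -101.6]] [594.91312711 -21.65360518] [168.57962003 181.16985122 168.35544262]
-5.485958198213775
-96.01758019964394
173.54793102815833
clay [711. 284.  50.] [719. 292.  10.]
grey [ 638. -299.   48.] [ 645. -308.    4.]
stilt [ 500. -279.   10.] [ 499. -278.   14.]
wheeltop [ 355. -150.  150.] [ 355. -151.  145.]
side [314.53333333 239.74285714] [311 229   8  22 105] ((314.9706115722656, 239.61767578125), (5.578319072723389, 22.070741653442383), 14.03624439239502)
[593.47841022 -21.4407841   81.53183214] [592.66767836 -21.50726994  81.43370893]
```

```bash
cat >> h.py <<'E'
def delta(p,yaw):
    """tool shift (m) and turn to bring TCP to p (mm), pointing down, tool y at world yaw (deg)"""
    s=ctrl.observe();M=R.from_rotvec(s['orientation'])
    c,n=np.cos(np.radians(yaw)),np.sin(np.radians(yaw))
    y=np.array([c,n,0]);z=np.array([0,0,-1.]);G=R.from_matrix(np.c_[np.cross(y,z),y,z])
    print('pos',s['eef_pos'].round(1),'t',round(s['time'],2),'F',np.round(s['force'],1),'q7',s['qpos'][6].round(2),'d',(M.inv().apply(np.array(p)-s['eef_pos'])/1000).round(4),'rot',(M.inv()*G).as_rotvec().round(4))
E
python3 -c "
from h import *
delta((594,-21,200),-5.8)"
```

```text
pos [ 154.9 -630.9  223.6] t 0.2 F [ 0.2 -0.1 -0.6] q7 -0.07 d [ 0.5719 -0.4875  0.024 ] rot [-1.0000e-03 -5.0000e-04 -1.2287e+00]
```

Emit:
apply_moves([
  {"xyz": [0.572,-0.4875,0.023],"delta_rot": [0,0,-1.229],"claw": 1},
  {"xyz": [0.572,-0.4875,0.023],"delta_rot": [0,0,-1.229],"claw": 1},
  {"xyz": [0.572,-0.4875,0.023],"delta_rot": [0,0,-1.229],"claw": 1},
  {"xyz": [0.572,-0.4875,0.023],"delta_rot": [0,0,-1.229],"claw": 1},
  {"xyz": [0.572,-0.4875,0.023],"delta_rot": [0,0,-1.229],"claw": 1},
], force=40)

```text
time: 0.82
eef_pos: [338.5, -376.1, 214.6]
orientation: [2.606, 1.753, -0.0]
force: [0.9, -1.0, 0.1]
gripper_width: 1.0
grasp_force: 0.0
```

```bash
python3 -c "
from h import *
delta((594,-21,200),-5.8)"
```

```text
pos [ 338.5 -376.1  214.6] t 0.82 F [ 0.9 -1.   0.1] q7 0.25 d [0.4252 0.1029 0.0145] rot [ 0.0003  0.0004 -0.2852]
```

Emit:
apply_moves([
  {"xyz": [0.425,0.103,0.0145],"delta_rot": [0,0,-0.285],"claw": 1},
  {"xyz": [0.425,0.103,0.0145],"delta_rot": [0,0,-0.285],"claw": 1},
  {"xyz": [0.425,0.103,0.0145],"delta_rot": [0,0,-0.285],"claw": 1},
  {"xyz": [0.425,0.103,0.0145],"delta_rot": [0,0,-0.285],"claw": 1},
  {"xyz": [0.425,0.103,0.0145],"delta_rot": [0,0,-0.285],"claw": 1},
])

```text
time: 1.45
eef_pos: [522.5, -124.0, 204.2]
orientation: [2.338, 2.098, -0.0]
force: [1.8, -0.6, -0.0]
gripper_width: 1.001
grasp_force: 0.0
```

Emit:
apply_moves([
  {"xyz": [0.114,0.026,0.004],"delta_rot": [0,0,0],"claw": 1},
  {"xyz": [0.114,0.026,0.004],"delta_rot": [0,0,0],"claw": 1},
  {"xyz": [0.114,0.026,0.004],"delta_rot": [0,0,0],"claw": 1},
])

```text
time: 1.82
eef_pos: [560.4, -9.0, 200.2]
orientation: [-2.328, -2.107, -0.004]
force: [0.2, -1.4, -0.1]
gripper_width: 0.997
grasp_force: 0.0
```

```bash
python3 - <<'E'
from h import *
delta((594,-21,79),-5.8)
s=ctrl.observe();f=ctrl.grab_frame('wrist');cv2.imwrite('pics/w1.png',f['img']);T=cam(f,s);np.set_printoptions(suppress=True)
m=((f['img'].max(2)<50)&(f['depth']<320)&(f['depth']>50)).astype(np.uint8)
k,l,st,c=cv2.connectedComponentsWithStats(m)
for i in np.argsort(-st[1:,4])[:4]+1: print(c[i],st[i],f['depth'][int(c[i][1]),int(c[i][0])],on_z(f,T,*c[i],90).round(1),at_depth(f,T,*c[i]).round(1))
E
```

```text
pos [560.4  -9.  200.2] t 1.82 F [ 0.2 -1.4 -0.1] q7 -0.38 d [-0.009   0.0346  0.1212] rot [ 0.0003 -0.003   0.002 ]
[232.73147772 415.2417301 ] [    0   283   640   197 56621] 433.4713 [ 460.3 -177.5   90. ] [ 425.3 -254.     2.5]
[543.22841826 353.61445783] [  415   284   225   135 18094] 77.132286 [ 752.3 -138.6   90. ] [614.7  10.3 293.8]
[581.60427807  14.4973262 ] [558   0  54  30 561] 291.43338 [758.4 131.3  90. ] [801.7 147.6  28. ]
[510.72222222 355.88888889] [508 355   7   4  18] 75.18368 [ 723.  -138.1   90. ] [606.4  11.7 295.7]
```

View pics/w1.png

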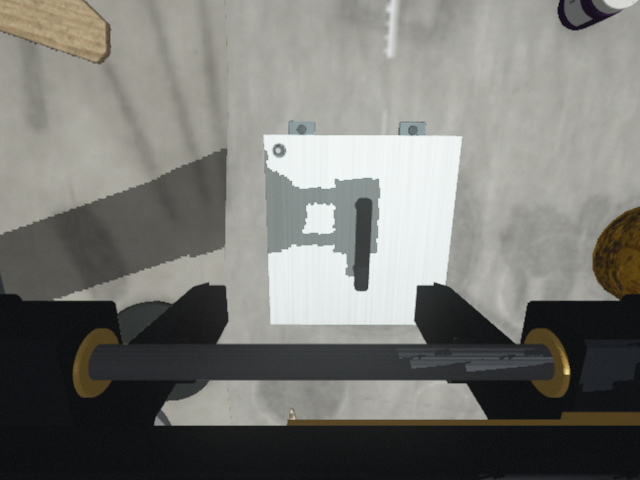

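The wrist view shows the bar from (363,200) to (363,290), with the fingers off to the robot side. I'll cast that point and correct the position.

```bash
python3 - <<'E'
from h import *
s=ctrl.observe();f=ctrl.grab_frame('wrist');T=cam(f,s)
m=np.zeros((480,640),np.uint8);m[190:296,345:382]=f['img'][190:296,345:382].max(2)<60
r=cv2.minAreaRect(np.argwhere(m)[:,::-1].astype(np.float32));print(r)
q=np.array([on_z(f,T,*p,90)[:2] for p in cv2.boxPoints(r)]);print(q.round(1),q.mean(0),at_depth(f,T,*r[0]))
for i in range(2):e=q[i+1]-q[i];print(np.linalg.norm(e),np.degrees(np.arctan2(e[1],e[0])))
delta((*q.mean(0),79),-5.8)
E
```

```text
((358.5, 243.5), (13.928388595581055, 0.0), 111.03750610351562)
[[594.2 -17.1]
 [594.2 -17.1]
 [589.3 -27.8]
 [589.3 -27.8]] [591.77025421 -22.44100758] [591.78648135 -22.42253155  89.96458802]
0.0 0.0
11.7754246926505 -114.69240068711997
pos [559.4 -15.1 199.9] t 1.93 F [ 0.1  0.5 -0. ] q7 -0.38 d [-0.0038  0.033   0.1209] rot [-0.0007  0.0006 -0.0054]
```

Emit:
apply_moves([
  {"xyz": [-0.0045,0.034,0.03],"delta_rot": [0,0,0],"claw": 1},
  {"xyz": [-0.0045,0.034,0.075],"delta_rot": [0,0,0],"claw": 1},
  {"xyz": [-0.0045,0.034,0.105],"delta_rot": [0,0,0],"claw": 1},
  {"xyz": [-0.0045,0.034,0.121],"delta_rot": [0,0,0],"claw": 1},
  {"xyz": [-0.0045,0.034,0.121],"delta_rot": [0,0,0],"claw": 1},
])

```text
time: 2.55
eef_pos: [592.4, -24.4, 78.7]
orientation: [-2.339, -2.097, 0.002]
force: [-0.2, -0.0, 0.1]
gripper_width: 0.997
grasp_force: 0.0
```

Emit:
apply_moves([
  {"xyz": [0,0,0],"delta_rot": [0,0,0],"claw": 0},
  {"xyz": [0,0,0],"delta_rot": [0,0,0],"claw": 0},
  {"xyz": [0,0,0],"delta_rot": [0,0,0],"claw": 0},
  {"xyz": [0,0,0],"delta_rot": [0,0,0],"claw": 0},
  {"xyz": [0,0,0],"delta_rot": [0,0,0],"claw": 0},
])

```text
time: 3.18
eef_pos: [593.1, -23.0, 79.3]
orientation: [2.337, 2.099, 0.0]
force: [0.2, -0.4, -0.2]
gripper_width: 0.451
grasp_force: 0.0
```

Emit:
apply_moves([
  {"xyz": [0,0,0],"delta_rot": [0,0,0],"claw": 0},
  {"xyz": [0,0,0],"delta_rot": [0,0,0],"claw": 0},
  {"xyz": [0,0,0],"delta_rot": [0,0,0],"claw": 0},
  {"xyz": [0,0,0],"delta_rot": [0,0,0],"claw": 0},
  {"xyz": [0,0,0],"delta_rot": [0,0,0],"claw": 0},
])

```text
time: 3.8
eef_pos: [593.0, -23.0, 79.2]
orientation: [-2.338, -2.099, -0.0]
force: [-0.0, -0.1, -0.7]
gripper_width: 0.009
grasp_force: 0.0
```

Emit:
apply_moves([
  {"xyz": [0,0,-0.015],"delta_rot": [0,0,0],"claw": 0},
  {"xyz": [0,0,-0.03],"delta_rot": [0,0,0],"claw": 0},
  {"xyz": [0,0,-0.06],"delta_rot": [0,0,0],"claw": 0},
  {"xyz": [0,0,-0.06],"delta_rot": [0,0,0],"claw": 0},
])

```text
time: 4.3
eef_pos: [595.2, -22.9, 142.5]
orientation: [2.335, 2.096, 0.007]
force: [0.4, 0.6, -0.4]
gripper_width: 0.001
grasp_force: 0.0
```

```bash
python3 -c "
from h import *
delta((530,199,145),-5.8);print(ctrl.observe()['gripper_width'],ctrl.observe()['grasp_force'])"
```

```text
pos [595.2 -22.9 142.5] t 4.3 F [ 0.4  0.6 -0.4] q7 -0.41 d [ 0.2136 -0.0886 -0.0029] rot [ 0.0056 -0.0005 -0.0064]
0.0011181388538060897 0.0
```

The fingers closed on nothing, so I'll look again.

```bash
python3 - <<'E'
from h import *
f=ctrl.grab_frame('side');a=cv2.resize(f['img'][130:330,200:440],None,fx=2,fy=2)
g=ctrl.grab_frame('wrist');b=cv2.resize(g['img'],(480,400))[:, :]
cv2.imwrite('pics/c2.png',cv2.resize(np.hstack([a,b[:400,:320*0+480]]),(800,333)))
E
```

```text
(no output)
```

View pics/c2.png

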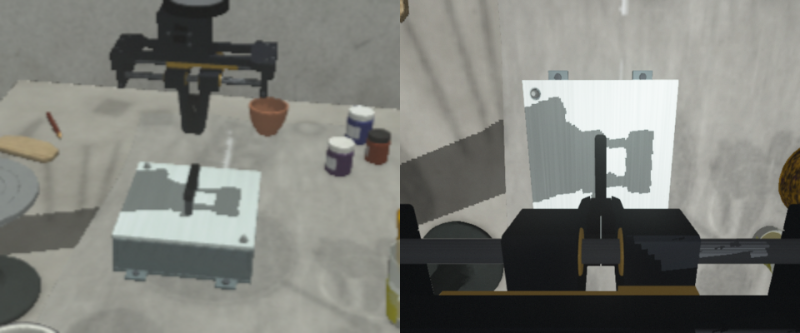

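```bash
python3 - <<'E'
from h import *
def proj(f,T,p):
    c=T[:3,:3].T@(np.array(p)-T[:3,3]);k=foc(f);return f['cx']-k*c[0]/c[2],f['cy']+k*c[1]/c[2]
s=ctrl.observe();M=R.from_rotvec(s['orientation']);tip=s['eef_pos']+M.apply([0,0,14]);print(s['eef_pos'],tip)
for n in('side','top','wrist'):
    f=ctrl.grab_frame(n);T=cam(f,s);print(n,'tip',np.round(proj(f,T,tip)),'bar',np.round(proj(f,T,(593,-21.5,84))))
    if n=='wrist': print(np.round(f['T_tool_cam'],3),f['cx'],f['cy'],foc(f)); cv2.imwrite('pics/w3.png',f['img'])
    if n=='side':
        m=f['img'].max(2)<45
        for r in range(190,260,4): print(r,np.where(m[r,290:350])[0][[0,-1]]+290 if m[r,290:350].any() else '')
        for p in((317,200),(317,205)): print(at_depth(f,T,*p))
E
```

```text
[593.2135835  -23.15625603 139.81216895] [593.22785072 -23.15942505 125.81217658]
side tip [315. 222.] bar [315. 239.]
190 [307 323]
194 [311 322]
198 [311 317]
202 [313 316]
206 
210 
214 
218 
222 
226 
230 
234 
238 
242 
246 
250 
254 
258 
[595.92087427 -31.72083723 180.07732531]
[596.16627539 -33.06118565 169.64573716]
top tip [324. 252.] bar [323. 254.]
wrist tip [318. 279.] bar [317. 254.]
[[   0.       0.962    0.272   69.675]
 [   1.      -0.       0.       1.876]
 [   0.       0.272   -0.962 -161.007]
 [   0.       0.       0.       1.   ]] 320.92692870491703 244.03666862698 340.9563827469638
```

```bash
python3 - <<'E'
from h import *
np.set_printoptions(suppress=True,precision=1)
f=ctrl.grab_frame('wrist');T=np.array(f['T_tool_cam'])
for u in (305,312,330):
  for v in (281,285,289,295,305): print(u,v,f['depth'][v,u],at_depth(f,T,u,v),f['img'][v,u])
f=ctrl.grab_frame('side');T=cam(f)
for v in range(180,232,4): print(v,at_depth(f,T,315,v),f['img'][v,315])
E
```

```text
305 281 261.19943 [-28.6 -10.3  82.6] [239 240 234]
305 285 262.37778 [-32.  -10.4  82.9] [178 181 171]
305 289 153.31874 [  8.5  -5.3 -19. ] [41 42 38]
305 295 147.42676 [  8.4  -5.  -25.1] [39 38 36]
305 305 137.6558 [  8.5  -4.6 -35.2] [35 34 33]
312 281 261.58832 [-28.8  -5.   83. ] [132 133 126]
312 285 263.01492 [-32.3  -5.   83.5] [76 79 74]
312 289 153.27069 [  8.5  -2.1 -19. ] [38 37 37]
312 295 146.20877 [  8.9  -2.  -26.3] [39 39 37]
312 305 137.86597 [  8.4  -1.7 -35. ] [36 36 34]
330 281 223.9272 [-14.6   7.8  47.9] [41 42 39]
330 285 226.30708 [-18.1   7.9  49.4] [44 44 41]
330 289 154.50401 [  8.    6.  -17.9] [43 42 40]
330 295 145.60211 [  9.1   5.7 -26.8] [41 40 38]
330 305 138.0901 [  8.4   5.5 -34.8] [37 38 35]
180 [591.3 -50.3 231.2] [65 63 61]
184 [ 577.8 1253.1 -361.9] [114 120 118]
188 [591.3 -15.6 198.7] [86 92 92]
192 [591.6 -33.7 198.4] [40 42 40]
196 [591.6 -12.8 179.7] [52 55 54]
200 [591.9 -22.6 175.5] [42 44 42]
204 [592.1 -30.5 170.5] [44 46 44]
208 [592.3 -32.6 162.6] [44 46 44]
212 [589.9 253.7   3.2] [128 137 135]
216 [590.3 236.3   0.2] [144 152 152]
220 [590.7 212.1   1.1] [143 152 151]
224 [591.2 187.7   2.6] [140 148 147]
228 [592.8  10.   92.1] [84 89 88]
```

View pics/w3.png

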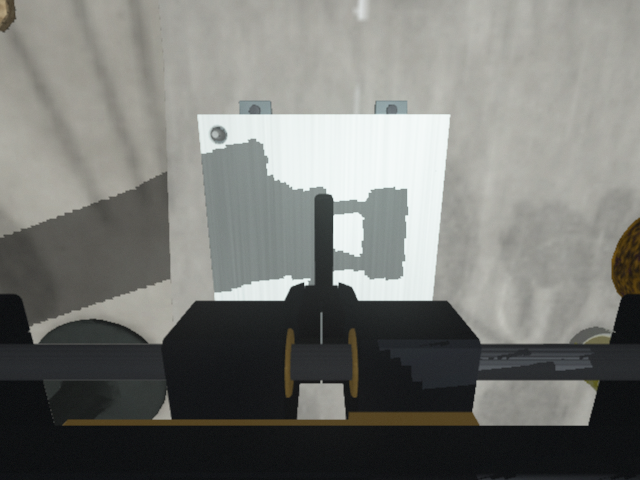

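Both views show the fingertips ending about 32 mm short of nominal: wrist depth puts them at tool z ≈ −18 and the side camera at z ≈ 160 with TCP 140. The fingers therefore closed above the bar. I'll use tip = TCP z + 18 and go lower.

Emit:
apply_moves([
  {"xyz": [0,0,0],"delta_rot": [0,0,0],"claw": 0.6},
  {"xyz": [0,0,0],"delta_rot": [0,0,0],"claw": 0.6},
  {"xyz": [0,0,0],"delta_rot": [0,0,0],"claw": 0.6},
  {"xyz": [0,0,0],"delta_rot": [0,0,0],"claw": 0.6},
  {"xyz": [0,0,0],"delta_rot": [0,0,0],"claw": 0.6},
])

```text
time: 5.28
eef_pos: [593.0, -23.0, 139.2]
orientation: [2.338, 2.099, 0.0]
force: [-0.3, -0.3, -0.5]
gripper_width: 0.547
grasp_force: 0.0
```

Emit:
apply_moves([
  {"xyz": [0,0,0.025],"delta_rot": [0,0,0],"claw": 0.6},
  {"xyz": [0,0,0.055],"delta_rot": [0,0,0],"claw": 0.6},
  {"xyz": [0,0,0.078],"delta_rot": [0,0,0],"claw": 0.6},
  {"xyz": [0,0,0.089],"delta_rot": [0,0,0],"claw": 0.6},
  {"xyz": [0,0,0.089],"delta_rot": [0,0,0],"claw": 0.6},
])

```text
time: 5.9
eef_pos: [592.7, -22.9, 49.9]
orientation: [-2.337, -2.099, 0.001]
force: [1.0, 1.0, 0.8]
gripper_width: 0.602
grasp_force: 0.0
```

Emit:
apply_moves([
  {"xyz": [0,0,0],"delta_rot": [0,0,0],"claw": 0},
  {"xyz": [0,0,0],"delta_rot": [0,0,0],"claw": 0},
  {"xyz": [0,0,0],"delta_rot": [0,0,0],"claw": 0},
  {"xyz": [0,0,0],"delta_rot": [0,0,0],"claw": 0},
  {"xyz": [0,0,0],"delta_rot": [0,0,0],"claw": 0},
], force=40)

```text
time: 6.52
eef_pos: [593.4, -23.0, 50.4]
orientation: [2.337, 2.099, 0.001]
force: [-0.1, -0.4, 0.8]
gripper_width: 0.126
grasp_force: 40.0
```

Gripped: opening 0.126 × 88 ≈ 11–12 mm, 40 N. Lifting.

Emit:
apply_moves([
  {"xyz": [0,0,-0.01],"delta_rot": [0,0,0],"claw": 0},
  {"xyz": [0,0,-0.025],"delta_rot": [0,0,0],"claw": 0},
  {"xyz": [0,0,-0.045],"delta_rot": [0,0,0],"claw": 0},
  {"xyz": [0,0,-0.05],"delta_rot": [0,0,0],"claw": 0},
  {"xyz": [0,0,-0.05],"delta_rot": [0,0,0],"claw": 0},
])

```text
time: 7.15
eef_pos: [593.2, -23.1, 100.8]
orientation: [2.337, 2.098, 0.001]
force: [-0.1, 0.1, -5.7]
gripper_width: 0.128
grasp_force: 40.0
```

```bash
python3 -c "
from h import *
delta((530,199,100),-5.8);s=ctrl.observe();print(s['gripper_width'],s['grasp_force'],s['ft_torque'])
f=ctrl.grab_frame('side');cv2.imwrite('pics/s4.png',f['img'][100:400,150:550])"
```

```text
pos [593.2 -23.1 100.8] t 7.15 F [-0.1  0.1 -5.7] q7 -0.43 d [ 0.214  -0.0867  0.0007] rot [ 0.0009  0.0001 -0.0063]
0.1278185718848534 39.99952398240566 [-0.0353655  -0.04483739 -0.04978861]
```

View pics/s4.png

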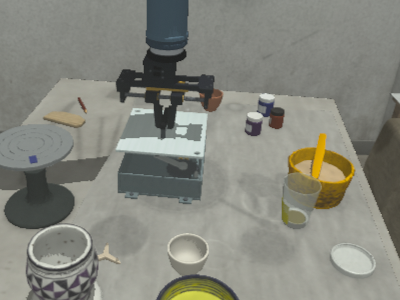

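The plate hangs level and clear of the pins (crop ~(165,130)). Carrying it left.

Emit:
apply_moves([
  {"xyz": [0.04,-0.016,0],"delta_rot": [0,0,0],"claw": 0},
  {"xyz": [0.09,-0.036,0],"delta_rot": [0,0,0],"claw": 0},
  {"xyz": [0.14,-0.057,0],"delta_rot": [0,0,0],"claw": 0},
  {"xyz": [0.19,-0.077,0],"delta_rot": [0,0,0],"claw": 0},
  {"xyz": [0.214,-0.087,0],"delta_rot": [0,0,0],"claw": 0},
])

```text
time: 7.82
eef_pos: [527.4, 203.1, 99.8]
orientation: [-2.331, -2.103, -0.0]
force: [0.4, -0.9, -5.5]
gripper_width: 0.128
grasp_force: 40.0
```

Emit:
apply_moves([
  {"xyz": [0,0,0.02],"delta_rot": [0,0,0],"claw": 0},
  {"xyz": [0,0,0.05],"delta_rot": [0,0,0],"claw": 0},
  {"xyz": [0,0,0.075],"delta_rot": [0,0,0],"claw": 0},
  {"xyz": [0,0,0.09],"delta_rot": [0,0,0],"claw": 0},
  {"xyz": [0,0,0.095],"delta_rot": [0,0,0],"claw": 0},
])

```text
time: 8.45
eef_pos: [529.0, 197.9, 3.9]
orientation: [-2.338, -2.098, 0.003]
force: [0.0, 0.6, -5.5]
gripper_width: 0.127
grasp_force: 40.0
```

Emit:
apply_moves([
  {"xyz": [0,0,0.003],"delta_rot": [0,0,0],"claw": 0},
  {"xyz": [0,0,0.006],"delta_rot": [0,0,0],"claw": 0},
  {"xyz": [0,0,0.006],"delta_rot": [0,0,0],"claw": 0},
])

```text
time: 8.82
eef_pos: [530.2, 199.2, 0.4]
orientation: [2.337, 2.098, 0.002]
force: [-2.5, -1.3, 3.2]
gripper_width: 0.128
grasp_force: 40.0
```

Contact with the bench (+3 N). Releasing.

Emit:
apply_moves([
  {"xyz": [0,0,0],"delta_rot": [0,0,0],"claw": 0.5},
  {"xyz": [0,0,0],"delta_rot": [0,0,0],"claw": 0.5},
  {"xyz": [0,0,0],"delta_rot": [0,0,0],"claw": 0.5},
  {"xyz": [0,0,0],"delta_rot": [0,0,0],"claw": 0.5},
  {"xyz": [0,0,0],"delta_rot": [0,0,0],"claw": 0.5},
])

```text
time: 9.45
eef_pos: [529.5, 199.1, -0.9]
orientation: [-2.337, -2.099, 0.0]
force: [0.0, 0.3, -0.9]
gripper_width: 0.5
grasp_force: 0.0
```

Emit:
apply_moves([
  {"xyz": [0,0,-0.02],"delta_rot": [0,0,0],"claw": 0.5},
  {"xyz": [0,0,-0.06],"delta_rot": [0,0,0],"claw": 0.5},
  {"xyz": [0,0,-0.11],"delta_rot": [0,0,0],"claw": 0.5},
  {"xyz": [0,0,-0.16],"delta_rot": [0,0,0],"claw": 0.5},
  {"xyz": [0,0,-0.16],"delta_rot": [0,0,0],"claw": 0.5},
])

```text
time: 10.07
eef_pos: [532.1, 200.5, 164.4]
orientation: [2.335, 2.097, 0.013]
force: [-0.1, -0.4, -0.9]
gripper_width: 0.5
grasp_force: 0.0
```

```bash
python3 - <<'E'
from h import *
s=ctrl.observe();print(s['eef_pos'])
f=ctrl.grab_frame('top');T=cam(f)
print('plate/bar',at_depth(f,T,*[250,275]))
for u in range(228,262,6): print(u,[at_depth(f,T,u,v)[2].round() for v in(265,272,280,290,300)])
cv2.imwrite('pics/t5.png',cv2.resize(f['img'][190:320,190:400],None,fx=3.5,fy=3.5,interpolation=2))
E
```

```text
[532.14655468 200.50752657 164.41807337]
plate/bar [547.57698641 156.60056681   5.32199338]
228 [np.float64(547.0), np.float64(582.0), np.float64(605.0), np.float64(624.0), np.float64(643.0)]
234 [np.float64(6.0), np.float64(535.0), np.float64(597.0), np.float64(624.0), np.float64(1495.0)]
240 [np.float64(4.0), np.float64(5.0), np.float64(39.0), np.float64(617.0), np.float64(637.0)]
246 [np.float64(9.0), np.float64(9.0), np.float64(6.0), np.float64(8.0), np.float64(630.0)]
252 [np.float64(7.0), np.float64(3.0), np.float64(8.0), np.float64(4.0), np.float64(610.0)]
258 [np.float64(3.0), np.float64(3.0), np.float64(-1.0), np.float64(6.0), np.float64(3.0)]
```

View pics/t5.png

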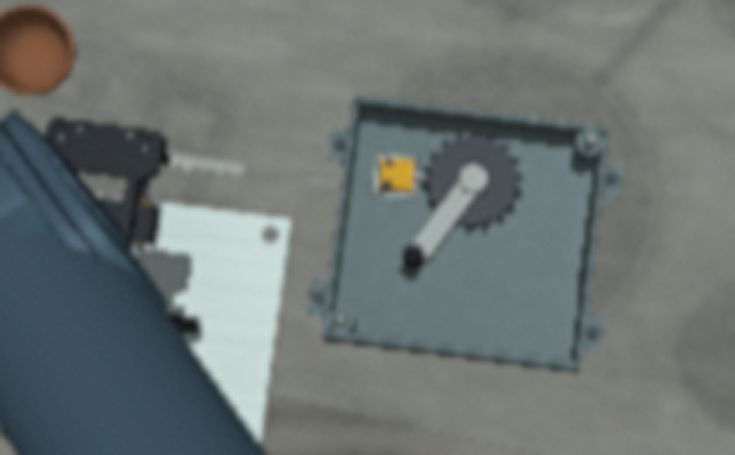

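Cover lies flat left of the box (depth z≈5, bar near crop (185,325)). In the open box, axis is at crop (473,178), knob at (412,258) and the brass pawl at (397,174). Going over it with the wrist camera.

Emit:
apply_moves([
  {"xyz": [-0.232,0.092,0.012],"delta_rot": [0,0,0],"claw": 0.5},
  {"xyz": [-0.232,0.092,0.012],"delta_rot": [0,0,0],"claw": 0.5},
  {"xyz": [-0.232,0.092,0.012],"delta_rot": [0,0,0],"claw": 0.5},
  {"xyz": [-0.232,0.092,0.012],"delta_rot": [0,0,0],"claw": 0.5},
  {"xyz": [-0.232,0.092,0.012],"delta_rot": [0,0,0],"claw": 0.5},
])

```text
time: 10.75
eef_pos: [595.5, -48.8, 145.4]
orientation: [2.347, 2.087, -0.007]
force: [0.8, 0.9, -0.3]
gripper_width: 0.503
grasp_force: 0.0
```

Emit:
apply_moves([
  {"xyz": [0,0,0],"delta_rot": [0,0,0],"claw": 0.5},
  {"xyz": [0,0,0],"delta_rot": [0,0,0],"claw": 0.5},
])

```text
time: 11.0
eef_pos: [595.4, -39.1, 146.9]
orientation: [-2.333, -2.102, -0.0]
force: [-0.0, 0.2, 1.5]
gripper_width: 0.502
grasp_force: 0.0
```

```bash
python3 - <<'E'
from h import *
s=ctrl.observe();f=ctrl.grab_frame('wrist');T=cam(f,s);print(s['eef_pos'],s['qpos'].round(2))
cv2.imwrite('pics/w6.png',f['img'])
t=ctrl.grab_frame('top');U=cam(t)
A=on_z(t,U,325.1,240.9,24);K=on_z(t,U,307.7,263.7,47);P=on_z(t,U,303.4,239.7,20)
print('top axis',A,'knob',K,'pawl',P)
an=lambda v:np.degrees(np.arctan2(v[1],v[0]))
print(np.linalg.norm((K-A)[:2]),an(K-A),np.linalg.norm((P-A)[:2]),an(P-A))
E
```

```text
[595.44819044 -39.09026936 146.94661144] [ 0.31  0.58 -0.45  1.73  0.3   0.9  -0.36]
top axis [633.67256644 -26.65622094  24.        ] knob [574.11674834  14.41562253  47.        ] pawl [636.11290683  26.75919294  20.        ]
72.34495002796159 145.40845099055065 53.471129600477084 87.38419984778581
```

View pics/w6.png

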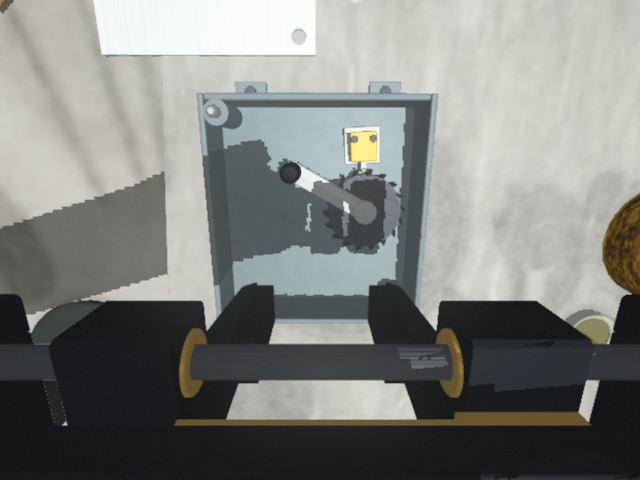

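In the wrist view, the axis cap is at (366,212), knob top at (289,173) and the brass block at about (361,146).

```bash
python3 - <<'E'
from h import *
s=ctrl.observe();f=ctrl.grab_frame('wrist');T=cam(f,s)
an=lambda v:np.degrees(np.arctan2(v[1],v[0]))
h=cv2.cvtColor(f['img'],cv2.COLOR_BGR2HSV);m=np.zeros((480,640),np.uint8)
m[115:175,330:395]=cv2.inRange(h,(15,110,100),(35,255,255))[115:175,330:395]
cc=max(cv2.findContours(m,0,2)[0],key=cv2.contourArea);r=cv2.minAreaRect(cc);print('pawl px',r)
m[:]=0;m[155:192,270:300]=f['img'][155:192,270:300].max(2)<55
n,l,st,ce=cv2.connectedComponentsWithStats(m);i=1+st[1:,4].argmax();print('knob px',ce[i],st[i])
A=on_z(f,T,366,212,24);K=on_z(f,T,*ce[i],47);P=on_z(f,T,*r[0],20)
for nm,p,q in(('A',(366,212),A),('K',ce[i],K),('P',r[0],P)):print(nm,q.round(1),at_depth(f,T,*p).round(1))
print('knob r,ang',np.linalg.norm((K-A)[:2]),an(K-A),'pawl',np.linalg.norm((P-A)[:2]),an(P-A))
t=ctrl.grab_frame('top');U=cam(t)
for nm,a,b in(('K',ce[i],(307.7,263.7)),('P',r[0],(303.4,239.7))):
    o1,d1=ray(f,T,*a);o2,d2=ray(t,U,*b);k=np.linalg.lstsq(np.c_[d1,-d2],o2-o1,rcond=None)[0];print(nm,'2view',(o1+k[0]*d1).round(1),(o2+k[1]*d2).round(1))
E
```

```text
pawl px ((362.5072326660156, 145.1587677001953), (29.60579490661621, 26.245628356933594), 87.39744567871094)
knob px [290.13274336 171.40707965] [280 162  20  21 113]
A [637.2 -26.3  24. ] [637.1 -26.2  24.6]
K [580.   14.9  47. ] [580.1  14.9  47.5]
P [638.6  28.   20. ] [638.4  28.   21.1]
knob r,ang 70.48299460458549 144.1875775919348 pawl 54.362178543011595 88.53167545220121
K 2view [577.5  13.4  20.1] [577.   14.8  20.1]
P 2view [646.1  27.7 -44.8] [645.6  28.3 -44.9]
```

```bash
python3 -c "
from h import *
delta((578.5,14.5,90),40)"
```

```text
pos [595.9 -40.3 147.3] t 11.2 F [-0.3 -0.9 -0.7] q7 -0.36 d [ 0.0527 -0.0231  0.0573] rot [ 0.000e+00 -2.000e-04 -8.038e-01]
```

Emit:
apply_moves([
  {"xyz": [0.0527,-0.023,0.02],"delta_rot": [0,0,-0.804],"claw": 0.4},
  {"xyz": [0.0527,-0.023,0.04],"delta_rot": [0,0,-0.804],"claw": 0.4},
  {"xyz": [0.0527,-0.023,0.057],"delta_rot": [0,0,-0.804],"claw": 0.4},
  {"xyz": [0.0527,-0.023,0.057],"delta_rot": [0,0,-0.804],"claw": 0.4},
  {"xyz": [0.0527,-0.023,0.057],"delta_rot": [0,0,-0.804],"claw": 0.4},
])

```text
time: 11.82
eef_pos: [578.6, 13.8, 89.9]
orientation: [-1.324, -2.848, -0.0]
force: [0.5, 0.3, 0.5]
gripper_width: 0.401
grasp_force: 0.0
```

Emit:
apply_moves([
  {"xyz": [0,0,0],"delta_rot": [0,0,0],"claw": 0.4},
  {"xyz": [0,0,0],"delta_rot": [0,0,0],"claw": 0.4},
])

```text
time: 12.08
eef_pos: [578.9, 13.6, 90.3]
orientation: [1.331, 2.845, -0.0]
force: [-0.1, 0.1, 0.5]
gripper_width: 0.398
grasp_force: 0.0
```

```bash
python3 - <<'E'
from h import *
delta((578.5,14.5,7),40)
s=ctrl.observe();f=ctrl.grab_frame('wrist');T=cam(f,s)
c=T[:3,:3].T@(np.array((578.5,14.5,47))-T[:3,3]);k=foc(f);u,v=f['cx']-k*c[0]/c[2],f['cy']+k*c[1]/c[2];print(u,v)
print('q',s['qpos'].round(2)); cv2.imwrite('pics/w7.png',f['img'])
E
```

```text
pos [578.9  13.6  90.3] t 12.07 F [-0.1  0.1  0.5] q7 0.18 d [0.0009 0.0003 0.0833] rot [ 0.0001  0.0002 -0.0025]
319.61859504969436 258.89662722698966
q [ 0.34  0.68 -0.61  1.8   0.5   0.83  0.18]
```

View pics/w7.png

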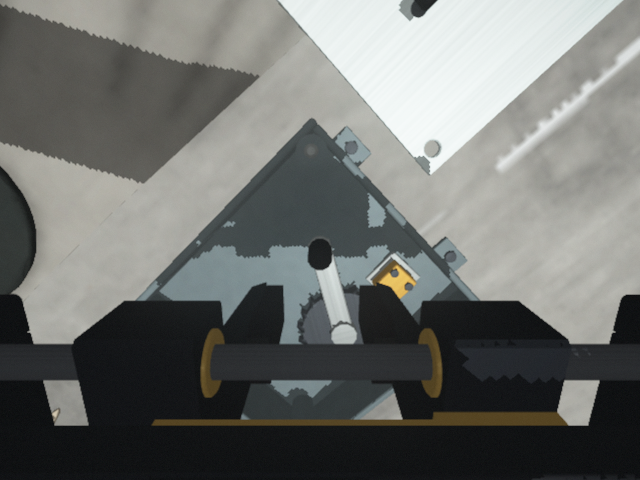

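Knob top appears at about (319,259), matching the prediction (319.6,258.9). Descending and gripping gently.

Emit:
apply_moves([
  {"xyz": [0.001,0,0.03],"delta_rot": [0,0,0],"claw": 0.4},
  {"xyz": [0.001,0,0.055],"delta_rot": [0,0,0],"claw": 0.4},
  {"xyz": [0.001,0,0.075],"delta_rot": [0,0,0],"claw": 0.4},
  {"xyz": [0.001,0,0.082],"delta_rot": [0,0,0],"claw": 0.4},
  {"xyz": [0.001,0,0.082],"delta_rot": [0,0,0],"claw": 0.4},
], force=12)

```text
time: 12.75
eef_pos: [578.3, 14.3, 8.2]
orientation: [-1.33, -2.846, 0.0]
force: [0.1, 0.1, 0.2]
gripper_width: 0.401
grasp_force: 0.0
```

Emit:
apply_moves([
  {"xyz": [0,0,0],"delta_rot": [0,0,0],"claw": 0},
  {"xyz": [0,0,0],"delta_rot": [0,0,0],"claw": 0},
  {"xyz": [0,0,0],"delta_rot": [0,0,0],"claw": 0},
  {"xyz": [0,0,0],"delta_rot": [0,0,0],"claw": 0},
  {"xyz": [0,0,0],"delta_rot": [0,0,0],"claw": 0},
], force=12)

```text
time: 13.38
eef_pos: [578.6, 14.2, 8.7]
orientation: [1.33, 2.845, 0.0]
force: [-1.0, -1.2, 6.6]
gripper_width: 0.179
grasp_force: 12.0
```

```bash
python3 -c "
from h import *
delta((578.5,14.5,7),40);s=ctrl.observe();print(s['gripper_width'],s['grasp_force'],s['ft_torque'])"
```

```text
pos [578.6  14.2   8.7] t 13.38 F [-1.  -1.2  6.6] q7 0.11 d [0.0003 0.0001 0.0017] rot [ 0.0006  0.0005 -0.0017]
0.17852630211726947 11.999942325783195 [-0.0437118   0.12094589 -0.02094978]
```

Gripped the knob (15.7 mm wide). Rotating the tool with the lever, 4° per call, after lifting 3 mm.

Emit:
apply_moves([
  {"xyz": [-0.0003,-0.0009,-0.002],"delta_rot": [0,0,-0.014],"claw": 0},
  {"xyz": [-0.0005,-0.0019,-0.003],"delta_rot": [0,0,-0.028],"claw": 0},
  {"xyz": [-0.0008,-0.0028,-0.003],"delta_rot": [0,0,-0.042],"claw": 0},
  {"xyz": [-0.0011,-0.0038,-0.003],"delta_rot": [0,0,-0.056],"claw": 0},
  {"xyz": [-0.0014,-0.0047,-0.003],"delta_rot": [0,0,-0.07],"claw": 0},
], force=20)

```text
time: 14.0
eef_pos: [575.1, 8.9, 9.5]
orientation: [-1.229, -2.891, 0.001]
force: [7.1, -1.2, -17.4]
gripper_width: 0.171
grasp_force: 20.0
```

Emit:
apply_moves([
  {"xyz": [-0.0003,-0.0009,0],"delta_rot": [0,0,-0.014],"claw": 0},
  {"xyz": [-0.0005,-0.0019,0],"delta_rot": [0,0,-0.028],"claw": 0},
  {"xyz": [-0.0008,-0.0028,0],"delta_rot": [0,0,-0.042],"claw": 0},
  {"xyz": [-0.0011,-0.0038,0],"delta_rot": [0,0,-0.056],"claw": 0},
  {"xyz": [-0.0014,-0.0047,0],"delta_rot": [0,0,-0.07],"claw": 0},
])

```text
time: 14.62
eef_pos: [573.8, 6.4, 9.6]
orientation: [1.126, 2.932, 0.004]
force: [9.5, 3.2, -22.9]
gripper_width: 0.175
grasp_force: 20.0
```

```bash
cat >> h.py <<'E'
def lev(C=(635.9,-26.0)):
    s=ctrl.observe();p=s['eef_pos'][:2]-C;a=np.arctan2(p[1],p[0]);F=s['force']
    y=R.from_rotvec(s['orientation']).as_matrix()[:,1]
    print('t %.2f lever %.1f r %.1f z %.1f tangF %.1f radF %.1f Fz %.1f grip %.1f w %.3f yaw %.1f'%(s['time'],np.degrees(a)%360,np.hypot(*p),s['eef_pos'][2],-np.sin(a)*F[0]+np.cos(a)*F[1],np.cos(a)*F[0]+np.sin(a)*F[1],F[2],s['grasp_force'],s['gripper_width'],np.degrees(np.arctan2(y[1],y[0]))),'q',s['qpos'].round(2))
E
python3 -c "from h import *;lev()"
```

```text
t 14.62 lever 152.5 r 70.0 z 9.6 tangF -7.2 radF -6.9 Fz -22.9 grip 20.0 w 0.175 yaw 48.0 q [ 0.32  0.8  -0.56  1.83  0.63  0.7   0.24]
```

Emit:
apply_moves([
  {"xyz": [0,0,0.001],"delta_rot": [0,0,0],"claw": 0},
  {"xyz": [0,0,0.002],"delta_rot": [0,0,0],"claw": 0},
  {"xyz": [0,0,0.002],"delta_rot": [0,0,0],"claw": 0},
])

```text
time: 15.0
eef_pos: [573.7, 6.2, 9.2]
orientation: [1.127, 2.932, 0.002]
force: [5.6, 1.3, -8.4]
gripper_width: 0.173
grasp_force: 20.0
```

```bash
python3 -c "from h import *;lev()"
```

```text
t 15.00 lever 152.7 r 70.1 z 9.2 tangF -3.8 radF -4.4 Fz -8.4 grip 20.0 w 0.173 yaw 47.9 q [ 0.32  0.8  -0.56  1.83  0.63  0.7   0.24]
```

Emit:
apply_moves([
  {"xyz": [-0.0003,-0.0009,0.001],"delta_rot": [0,0,-0.014],"claw": 0},
  {"xyz": [-0.0005,-0.0019,0.001],"delta_rot": [0,0,-0.028],"claw": 0},
  {"xyz": [-0.0008,-0.0028,0.001],"delta_rot": [0,0,-0.042],"claw": 0},
])

```text
time: 15.38
eef_pos: [573.0, 4.8, 8.9]
orientation: [1.063, 2.954, 0.005]
force: [4.9, 4.3, -4.0]
gripper_width: 0.173
grasp_force: 19.7
```

Emit:
apply_moves([
  {"xyz": [-0.0003,-0.0009,0],"delta_rot": [0,0,-0.014],"claw": 0},
  {"xyz": [-0.0005,-0.0019,0],"delta_rot": [0,0,-0.028],"claw": 0},
])

```text
time: 15.62
eef_pos: [572.5, 3.6, 9.0]
orientation: [1.021, 2.969, 0.006]
force: [6.4, 7.5, -4.5]
gripper_width: 0.173
grasp_force: 19.7
```

Emit:
apply_moves([
  {"xyz": [-0.0003,-0.0009,0],"delta_rot": [0,0,-0.014],"claw": 0},
  {"xyz": [-0.0005,-0.0019,0],"delta_rot": [0,0,-0.028],"claw": 0},
])

```text
time: 15.88
eef_pos: [571.3, 1.3, 8.9]
orientation: [0.979, 2.983, 0.005]
force: [4.2, 1.5, -1.3]
gripper_width: 0.175
grasp_force: 19.7
```

Emit:
apply_moves([
  {"xyz": [-0.0003,-0.0009,0],"delta_rot": [0,0,-0.014],"claw": 0},
  {"xyz": [-0.0005,-0.0019,0],"delta_rot": [0,0,-0.028],"claw": 0},
])

```text
time: 16.12
eef_pos: [569.6, -2.8, 8.7]
orientation: [0.939, 2.997, -0.001]
force: [2.3, 0.3, 5.1]
gripper_width: 0.177
grasp_force: 20.2
```

```bash
python3 -c "from h import *;lev()"
```

```text
t 16.12 lever 160.7 r 70.3 z 8.7 tangF -1.0 radF -2.0 Fz 5.1 grip 20.2 w 0.177 yaw 55.2 q [ 0.36  0.8  -0.59  1.84  0.66  0.7   0.35]
```

First click felt (push rose to ~10 N, then fell near 158°, as predicted). On to the second, expected near 178.5°.

Emit:
apply_moves([
  {"xyz": [-0.0003,-0.0009,0],"delta_rot": [0,0,-0.014],"claw": 0},
  {"xyz": [-0.0005,-0.0019,0],"delta_rot": [0,0,-0.028],"claw": 0},
  {"xyz": [-0.0008,-0.0028,0],"delta_rot": [0,0,-0.042],"claw": 0},
  {"xyz": [-0.0011,-0.0038,0],"delta_rot": [0,0,-0.056],"claw": 0},
  {"xyz": [-0.0014,-0.0047,0],"delta_rot": [0,0,-0.07],"claw": 0},
])

```text
time: 16.75
eef_pos: [568.3, -6.8, 8.7]
orientation: [0.834, 3.028, 0.0]
force: [1.0, 0.5, 5.0]
gripper_width: 0.171
grasp_force: 20.0
```

Emit:
apply_moves([
  {"xyz": [-0.0003,-0.0009,0],"delta_rot": [0,0,-0.014],"claw": 0},
  {"xyz": [-0.0005,-0.0019,0],"delta_rot": [0,0,-0.028],"claw": 0},
  {"xyz": [-0.0008,-0.0028,0],"delta_rot": [0,0,-0.042],"claw": 0},
  {"xyz": [-0.0011,-0.0038,0],"delta_rot": [0,0,-0.056],"claw": 0},
  {"xyz": [-0.0014,-0.0047,0],"delta_rot": [0,0,-0.07],"claw": 0},
])

```text
time: 17.38
eef_pos: [567.1, -11.5, 8.7]
orientation: [0.727, 3.055, 0.0]
force: [0.8, 0.0, 5.8]
gripper_width: 0.175
grasp_force: 20.0
```

```bash
python3 -c "from h import *;lev()"
```

```text
t 17.38 lever 168.1 r 70.3 z 8.7 tangF -0.2 radF -0.8 Fz 5.8 grip 20.0 w 0.175 yaw 63.2 q [ 0.4   0.81 -0.62  1.85  0.69  0.71  0.48]
```

Emit:
apply_moves([
  {"xyz": [-0.0003,-0.0009,0],"delta_rot": [0,0,-0.014],"claw": 0},
  {"xyz": [-0.0005,-0.0019,0],"delta_rot": [0,0,-0.028],"claw": 0},
  {"xyz": [-0.0008,-0.0028,0],"delta_rot": [0,0,-0.042],"claw": 0},
  {"xyz": [-0.0011,-0.0038,0],"delta_rot": [0,0,-0.056],"claw": 0},
  {"xyz": [-0.0014,-0.0047,0],"delta_rot": [0,0,-0.07],"claw": 0},
])

```text
time: 18.0
eef_pos: [566.5, -15.3, 8.7]
orientation: [0.619, 3.079, 0.003]
force: [2.3, 3.6, 6.3]
gripper_width: 0.17
grasp_force: 19.8
```

Emit:
apply_moves([
  {"xyz": [-0.0003,-0.0009,0],"delta_rot": [0,0,-0.014],"claw": 0},
  {"xyz": [-0.0005,-0.0019,0],"delta_rot": [0,0,-0.028],"claw": 0},
  {"xyz": [-0.0008,-0.0028,0],"delta_rot": [0,0,-0.042],"claw": 0},
])

```text
time: 18.38
eef_pos: [566.3, -17.2, 8.7]
orientation: [0.554, 3.091, 0.005]
force: [2.6, 5.0, 4.5]
gripper_width: 0.176
grasp_force: 19.7
```

Emit:
apply_moves([
  {"xyz": [-0.0003,-0.0009,0],"delta_rot": [0,0,-0.014],"claw": 0},
  {"xyz": [-0.0005,-0.0019,0],"delta_rot": [0,0,-0.028],"claw": 0},
])

```text
time: 18.62
eef_pos: [566.1, -18.8, 8.7]
orientation: [0.51, 3.099, 0.006]
force: [3.3, 6.8, 4.0]
gripper_width: 0.174
grasp_force: 19.7
```

Emit:
apply_moves([
  {"xyz": [-0.0003,-0.0009,0],"delta_rot": [0,0,-0.014],"claw": 0},
  {"xyz": [-0.0005,-0.0019,0],"delta_rot": [0,0,-0.028],"claw": 0},
])

```text
time: 18.88
eef_pos: [566.0, -20.2, 8.7]
orientation: [0.466, 3.105, 0.007]
force: [3.7, 5.8, 4.5]
gripper_width: 0.172
grasp_force: 19.8
```

```bash
python3 -c "from h import *;lev()"
```

```text
t 18.88 lever 175.3 r 70.1 z 8.7 tangF -6.1 radF -3.2 Fz 4.5 grip 19.8 w 0.172 yaw 72.9 q [ 0.44  0.82 -0.66  1.85  0.73  0.73  0.64]
```

Emit:
apply_moves([
  {"xyz": [-0.0003,-0.0009,0],"delta_rot": [0,0,-0.014],"claw": 0},
  {"xyz": [-0.0005,-0.0019,0],"delta_rot": [0,0,-0.028],"claw": 0},
])

```text
time: 19.12
eef_pos: [565.7, -25.0, 8.6]
orientation: [0.424, 3.112, 0.0]
force: [3.1, 1.7, 7.5]
gripper_width: 0.172
grasp_force: 20.2
```

Emit:
apply_moves([
  {"xyz": [-0.0003,-0.0009,0],"delta_rot": [0,0,-0.014],"claw": 0},
  {"xyz": [-0.0005,-0.0019,0],"delta_rot": [0,0,-0.028],"claw": 0},
])

```text
time: 19.38
eef_pos: [565.7, -27.0, 8.7]
orientation: [0.38, 3.117, 0.0]
force: [2.8, 2.3, 5.9]
gripper_width: 0.174
grasp_force: 20.3
```

```bash
python3 -c "from h import *;lev()"
```

```text
t 19.38 lever 180.9 r 70.2 z 8.7 tangF -2.3 radF -2.8 Fz 5.9 grip 20.3 w 0.174 yaw 76.1 q [ 0.46  0.83 -0.67  1.85  0.74  0.74  0.7 ]
```

Second click fell (lever jumped 175→179°). Third is due at about 197–198.5°.

Emit:
apply_moves([
  {"xyz": [-0.0003,-0.0009,0],"delta_rot": [0,0,-0.014],"claw": 0},
  {"xyz": [-0.0005,-0.0019,0],"delta_rot": [0,0,-0.028],"claw": 0},
  {"xyz": [-0.0008,-0.0028,0],"delta_rot": [0,0,-0.042],"claw": 0},
  {"xyz": [-0.0011,-0.0038,0],"delta_rot": [0,0,-0.056],"claw": 0},
  {"xyz": [-0.0014,-0.0047,0],"delta_rot": [0,0,-0.07],"claw": 0},
])

```text
time: 20.0
eef_pos: [565.9, -31.8, 8.6]
orientation: [0.271, 3.129, 0.001]
force: [2.8, 2.4, 5.7]
gripper_width: 0.176
grasp_force: 20.3
```

Emit:
apply_moves([
  {"xyz": [-0.0003,-0.0009,0],"delta_rot": [0,0,-0.014],"claw": 0},
  {"xyz": [-0.0005,-0.0019,0],"delta_rot": [0,0,-0.028],"claw": 0},
  {"xyz": [-0.0008,-0.0028,0],"delta_rot": [0,0,-0.042],"claw": 0},
  {"xyz": [-0.0011,-0.0038,0],"delta_rot": [0,0,-0.056],"claw": 0},
  {"xyz": [-0.0014,-0.0047,0],"delta_rot": [0,0,-0.07],"claw": 0},
])

```text
time: 20.62
eef_pos: [566.5, -36.6, 8.7]
orientation: [0.161, 3.136, 0.001]
force: [3.4, 2.3, 6.4]
gripper_width: 0.173
grasp_force: 20.3
```

Emit:
apply_moves([
  {"xyz": [-0.0003,-0.0009,0],"delta_rot": [0,0,-0.014],"claw": 0},
  {"xyz": [-0.0005,-0.0019,0],"delta_rot": [0,0,-0.028],"claw": 0},
  {"xyz": [-0.0008,-0.0028,0],"delta_rot": [0,0,-0.042],"claw": 0},
  {"xyz": [-0.0011,-0.0038,0],"delta_rot": [0,0,-0.056],"claw": 0},
  {"xyz": [-0.0014,-0.0047,0],"delta_rot": [0,0,-0.07],"claw": 0},
])

```text
time: 21.25
eef_pos: [567.2, -39.6, 8.7]
orientation: [0.05, 3.14, 0.005]
force: [2.2, 5.8, 5.3]
gripper_width: 0.173
grasp_force: 19.8
```

```bash
python3 -c "from h import *;lev()"
```

```text
t 21.25 lever 191.2 r 70.1 z 8.7 tangF -5.2 radF -3.3 Fz 5.3 grip 19.8 w 0.173 yaw 88.2 q [ 0.51  0.85 -0.71  1.84  0.78  0.76  0.91]
```

Emit:
apply_moves([
  {"xyz": [-0.0003,-0.0009,0],"delta_rot": [0,0,-0.014],"claw": 0},
  {"xyz": [-0.0005,-0.0019,0],"delta_rot": [0,0,-0.028],"claw": 0},
])

```text
time: 21.5
eef_pos: [567.5, -41.0, 8.6]
orientation: [0.006, 3.14, 0.005]
force: [1.9, 7.2, 6.2]
gripper_width: 0.175
grasp_force: 19.8
```

Emit:
apply_moves([
  {"xyz": [-0.0003,-0.0009,0],"delta_rot": [0,0,-0.014],"claw": 0},
  {"xyz": [-0.0005,-0.0019,0],"delta_rot": [0,0,-0.028],"claw": 0},
])

```text
time: 21.75
eef_pos: [567.9, -42.6, 8.6]
orientation: [-0.038, 3.14, 0.006]
force: [1.3, 8.2, 5.6]
gripper_width: 0.169
grasp_force: 19.8
```

```bash
python3 -c "from h import *;lev()"
```

```text
t 21.75 lever 193.7 r 70.0 z 8.6 tangF -7.7 radF -3.2 Fz 5.6 grip 19.8 w 0.169 yaw 91.4 q [ 0.52  0.85 -0.72  1.83  0.79  0.77  0.96]
```

Emit:
apply_moves([
  {"xyz": [-0.0003,-0.0009,0],"delta_rot": [0,0,-0.014],"claw": 0},
  {"xyz": [-0.0005,-0.0019,0],"delta_rot": [0,0,-0.028],"claw": 0},
])

```text
time: 22.0
eef_pos: [568.3, -44.2, 8.6]
orientation: [-0.082, 3.14, 0.006]
force: [0.9, 8.1, 6.2]
gripper_width: 0.173
grasp_force: 19.8
```

```bash
python3 -c "from h import *;lev()"
```

```text
t 22.00 lever 195.1 r 70.0 z 8.6 tangF -7.6 radF -3.0 Fz 6.2 grip 19.8 w 0.173 yaw 93.0 q [ 0.53  0.85 -0.73  1.83  0.8   0.77  0.99]
```

Emit:
apply_moves([
  {"xyz": [-0.0003,-0.0009,0],"delta_rot": [0,0,-0.014],"claw": 0},
  {"xyz": [-0.0005,-0.0019,0],"delta_rot": [0,0,-0.028],"claw": 0},
  {"xyz": [-0.0005,-0.0019,0],"delta_rot": [0,0,-0.028],"claw": 0},
])

```text
time: 22.38
eef_pos: [569.7, -49.2, 8.7]
orientation: [-0.124, 3.137, 0.0]
force: [3.9, 1.1, 5.5]
gripper_width: 0.178
grasp_force: 20.6
```

```bash
python3 -c "from h import *;lev()"
```

```text
t 22.38 lever 199.3 r 70.1 z 8.7 tangF 0.2 radF -4.1 Fz 5.5 grip 20.6 w 0.178 yaw 94.5 q [ 0.54  0.86 -0.73  1.83  0.8   0.78  1.02]
```

Third click felt (push fell from 7.6 N to about 0, lever jumped 195→199°). Advancing 3° into the free play for margin, then settling.

Emit:
apply_moves([
  {"xyz": [-0.0003,-0.0009,0],"delta_rot": [0,0,-0.014],"claw": 0},
  {"xyz": [-0.0005,-0.0019,0],"delta_rot": [0,0,-0.028],"claw": 0},
  {"xyz": [-0.0008,-0.0028,0],"delta_rot": [0,0,-0.042],"claw": 0},
  {"xyz": [-0.001,-0.0035,0],"delta_rot": [0,0,-0.052],"claw": 0},
  {"xyz": [-0.001,-0.0035,0],"delta_rot": [0,0,-0.052],"claw": 0},
])

```text
time: 23.0
eef_pos: [570.9, -52.0, 8.6]
orientation: [-0.206, 3.133, 0.001]
force: [2.2, 2.7, 4.9]
gripper_width: 0.172
grasp_force: 20.3
```

Emit:
apply_moves([
  {"xyz": [0,0,0],"delta_rot": [0,0,0],"claw": 0},
  {"xyz": [0,0,0],"delta_rot": [0,0,0],"claw": 0},
  {"xyz": [0,0,0],"delta_rot": [0,0,0],"claw": 0},
  {"xyz": [0,0,0],"delta_rot": [0,0,0],"claw": 0},
])

```text
time: 23.5
eef_pos: [570.9, -52.0, 8.7]
orientation: [-0.206, 3.133, 0.001]
force: [3.5, 3.3, 4.8]
gripper_width: 0.172
grasp_force: 20.3
```

```bash
python3 - <<'E'
from h import *
lev();s=ctrl.observe();f=ctrl.grab_frame('wrist');T=cam(f,s)
h=cv2.cvtColor(f['img'],cv2.COLOR_BGR2HSV);m=cv2.inRange(h,(15,110,100),(35,255,255));m[285:]=0
for c in cv2.findContours(m,0,2)[0]:
    if cv2.contourArea(c)>150: r=cv2.minAreaRect(c);print(r,on_z(f,T,*r[0],20).round(1),at_depth(f,T,*r[0]).round(1))
t=ctrl.grab_frame('top');U=cam(t)
cv2.imwrite('pics/t8.png',np.hstack([cv2.resize(f['img'],(400,300)),cv2.resize(t['img'][215:290,270:370],(400,300),interpolation=2)]))
E
```

```text
t 23.50 lever 201.8 r 70.0 z 8.7 tangF -1.8 radF -4.4 Fz 4.8 grip 20.3 w 0.172 yaw 97.5 q [ 0.55  0.86 -0.74  1.83  0.81  0.79  1.07]
```

View pics/t8.png

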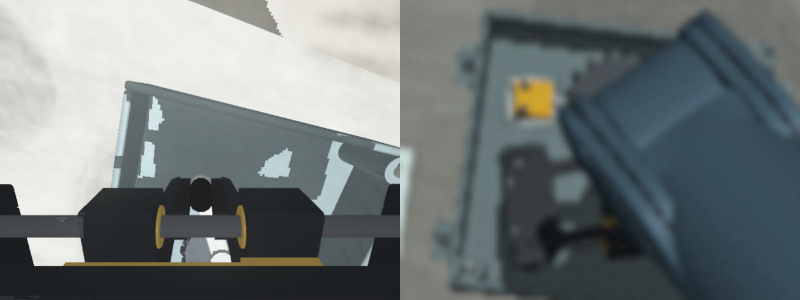

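The wrist view shows the knob held between the pads at (200,190). Lever is about 114–115° past the pawl, inside the 111–121° window. A 1° nudge centres it better, then I hand in.

Emit:
apply_moves([
  {"xyz": [-0.0003,-0.0012,0],"delta_rot": [0,0,-0.017],"claw": 0},
  {"xyz": [-0.0003,-0.0012,0],"delta_rot": [0,0,-0.017],"claw": 0},
  {"xyz": [-0.0003,-0.0012,0],"delta_rot": [0,0,-0.017],"claw": 0},
  {"xyz": [-0.0003,-0.0012,0],"delta_rot": [0,0,-0.017],"claw": 0},
])

```text
time: 24.1
eef_pos: [571.4, -53.3, 8.6]
orientation: [-0.232, 3.131, 0.001]
force: [3.6, 4.0, 4.8]
gripper_width: 0.175
grasp_force: 20.4
```

```bash
python3 -c "
from h import *
lev();print(ctrl.sign_off())"
```

```text
t 24.10 lever 202.9 r 70.1 z 8.6 tangF -2.3 radF -4.9 Fz 4.8 grip 20.4 w 0.175 yaw 98.5 q [ 0.55  0.87 -0.75  1.82  0.82  0.79  1.09]
the job is handed in; nothing more can be done
None
```

I handed the job in at 24.1 s with no verdict returned: the cover lies flat beside the box, three clicks were felt, and the knob is held about 4–5° past the third; I did not re-check the cups and stilt with the cameras.

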